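Load the slide scanner and tug-test the carrier

TASK

Load the slide carrier into the scanner: lift the spring clip fully open, slide the carrier nose first along the stage and under the fixed lip up to the end stop, and lower the clip so that its feet drop into the carrier's notches. Then tug the carrier straight back by its grip with about 12 N to make sure the clip holds it, and let go, leaving it fully home and clipped. Do not disturb the timer and the two bottles.

Things in the scene. Friction and masses are not known exactly. Their poses are not given: they have to be found in the camera images.
- scanner: Slide scanner, fixed on the bench: white base 335 x 172 mm, 31 mm high, white scan head 108 mm high at its far end (from x = +115 mm). Origin on the bench under the stage; x points from the open loading end to the scan head, y left, z up. Its dark flat stage is 106 mm wide, from x = -94 mm to the head, top at z = 50 mm.
- seat (a point): Point on the stage top (x = -15, y = 0, z = 50 mm in the scanner's frame, same axes) where the carrier's origin lies when it is fully home. Two steel guide rods, 9 mm high, bound a channel 59 mm wide from x = -8 mm of the scanner's frame to the end stop; from x = -40 to -8 mm they taper in from 83 mm.
- lip (a point): Middle of the underside of the fixed lip at the end stop, 12 mm above the stage top, x = +59 mm in the scanner's frame. The stop face is at x = +65 mm; the lip reaches back from it over the channel to x = +53 mm, its upturned edge to +45 mm. The nose cannot be laid in from above; it must slide under.
- clip (a joint): Spring clip, a U-shaped steel bail, 120 mm over its side springs; lifting its bar swings it up and back towards the scan head. Rad: 0 shut on the empty stage; about 0.06 feet down in the notches of a carrier that is home; about 0.15 feet on top of a carrier that is not; 1.3 fully open. An over-centre spring pushes it shut below 0.65 and open above: about 4 N at the bar moves it off either end.
- clip_bar (a point): Middle of the clip's cross bar, a ribbed black sleeve 12 mm thick, 54 mm long, along the scanner's y; it may turn in the fingers. Shut on the empty stage: x = -30, z = 72.5 mm in the scanner's frame, free on all sides; fully open: x = +33, z = 123 mm. A foot 7 mm long, 8 mm wide hangs from it at y = +-20.5 mm, down to 21 mm below the bar, 3 mm nearer the pins.
- clip_hinge (a point): Point midway between the clip's two hinge pins, at x = +35, y = 0, z = 56 mm in the scanner's frame; the axis is the scanner's y. The bar is 67 mm from it. The pins stand on lugs outside the guide rods.
- carrier: Loose slide carrier, about 120 g: flat aluminium frame 160 x 54 x 10 mm, glass slide in its front half, black finger grip on its rear end. Origin at the centre of its underside; x points to the nose (tip at +80 mm), z up. Both top side edges have a notch 10 mm long, 5 mm deep, at x = -17 to -7 mm, for the clip's feet. Starts flat on the bench, nose away from the robot and to the left.
- carrier_grip (a point): Middle of the carrier's upright finger grip, 16 mm thick (x), 34 mm wide (y), 38 mm tall on the frame: x = -69, z = 29 mm in the carrier's frame; top at z = 48 mm. Pinched front and back the carrier hangs level; pinched by its sides the nose droops. 40 mm separate it from the shut clip's bar. Once clipped the carrier has 2 mm play along x; over 40 N bends the clip.
- timer: Grey bench timer, 58 x 64 x 20 mm, lying on the bench to the right of the scanner. Origin under its centre.
- reagent_bottle: Brown bottle with a white cap, 48 mm in diameter, 106 mm tall, standing on the bench. Origin under its centre.
- dropper_bottle: Brown bottle with a black dropper bulb, 33 mm in diameter, 88 mm tall, standing on the bench. Origin under its centre.

How it is judged:
By the outcome, as a careful person would: the job done as asked, in the order asked, and still so for the second after the job is handed in, with the robot touching nothing.
It also fails if it takes over 70 s, if anything falls off the work surface, if the arm or the gripper's body presses on something with over 40 N, if the wrist force passes 120 N, or if a joint passes its speed limit or range.

ROBOT

A 6-joint arm with a two-finger parallel gripper is mounted at the origin on a cart in front of the work surface, level with it; the furniture and walls round the work are solid. World frame = base frame: x ahead of the robot, y to its left, z up, the work surface at z = 0. Lengths are in m, angles in rad, forces in N, time in s.
With the tool pointing down it reaches from about 0.225 to 0.875 m from the base axis. Payload 3.4 kg.
Tool frame: the origin (TCP) lies at the very end of the fingers, on their centre line; the grasp point (between the pads) lies 19 mm behind it (manip.grasp_offset is the distance from the TCP to the grasp point, in m); x points along the fingers, y is the direction in which the jaws open and shut, and the axes are right-handed (so a half turn about x gives the same grasp; the last joint's range is limited). The gripper opens to 85 mm and grips with 20 to 120 N. Pads are 22 mm wide; open, the fingers measure 114 mm over their backs; the gripper's body (76 mm by 85 mm) begins 54 mm behind the grasp point. The pads swing forward as they close: fully open they stand 13 mm farther back than shut.
Start: joints at [1.083, 0.276, 1.505, -0, 1.361, -0.121], TCP at [0.206, 0.537, 0.231] pointing down, gripper open.
Joint ranges: [-2.89, 2.89], [-0.75, 2.08], [0.22, 2.7], [-1.18, 4.32], [0.11, 2.71], [-2.7, 2.7]. Speed limits (rad/s): [2.57, 2.57, 3.14, 3.14, 3.14, 3.14].

INTERFACE

Orientations are given as a unit quaternion [w, x, y, z].
In Python, from rig import manip gives the robot as it stands.
- The arm moves only by the tool step_arm, never from a script. Its argument "increments" is a list of rows, each an object with "grip": the opening, from 0 (shut) to 1 (fully open); "delta_pos": the shift along the world's x, y, z in m, a list of three; "twist": the turn about the world's z in degrees. A call has 1 to 10 rows; each row shifts and turns the commanded pose from where the row before left it; what a row does not reach is not made up. A row lasts 1/12 s, in which the tool goes at most 41.7 mm and 7.16 degrees, less where a joint would pass 70% of its speed; a pose out of reach is approached as far as the arm can. A call with a gripper value outside its range is refused whole. The fingers move at their own pace and stop on an object; "force" is the grip in N (left out, the last holds). Time passes only in rows, so rows that do not move let the fingers close. It gives the time, the measured TCP pose, the force and the opening at its end, in the units of the state.
- manip.get_state(): the state, without advancing time (a new reading comes with each control period).
- manip.get_image(name): name is "scene" or "top" or "wrist"; returns a dict with "img" (420x560x3 uint8, red, green, blue), "fx", "fy", "cx", "cy" (pixels), "rvec" (rotation vector, rad) and "tvec" (3), from world to camera coordinates, as OpenCV has them; the wrist camera has in their place "mount" (4x4, takes a point from camera to tool coordinates, whose origin is the TCP and whose axes are the tool frame's). Camera axes: x right, y down, z forward; pixel columns grow to the right and rows downward; lengths in m; the calibration is good to about 2 mm. A picture is of the moment at which its call begins: read the wrist's pose just before it. There is no depth.
- manip.sign_off(): hands the job in, once; it reports no verdict.
The state is a dict: "clock": time; "qpos": joint angles; "qd": joint speeds; "effort": joint torques, N m; "position": TCP position; "ee_rot": TCP orientation; "contact_force": force on the tool from outside, world axes, zero at the start; "moment": the same for the moment, N m; "width": finger opening in m.
Only numpy, scipy, OpenCV 4.12 (cv2) and the standard library are available. Lean on these libraries where they do the work, as an engineer would, in place of code of your own. Each camera call takes 0.05 s, during which the arm holds its last target. There are 200 camera calls.

## Working session

There is one attempt and no reset: what is moved stays moved. The work goes in short steps, Python scripts to look and compute and a tool call to move; the robot and the scene stay as the last step left them, time stands still between calls to the robot, and variables do not carry over. Pictures are saved under pics/ and viewed, about 8 in all and at most 12, crops included, and the job is handed in when it is done.

Besides the shell and the picture viewer there is one more tool, called after "Emit:" as a command line: name --argument value ..., lists and objects as JSON in quotes. step_arm: Moves the arm, as the interface text tells. Its arguments: {"type":"object","properties":{"increments":{"type":"array"},"force":{"type":"number"}},"required":["increments"]}

```bash
mkdir -p pics; python3 - <<'E'
from rig import manip
import cv2,pickle
s=manip.get_state();print(s, manip.grasp_offset)
d={}
for n in("scene","top","wrist"):
    r=manip.get_image(n);d[n]=r;cv2.imwrite(f"pics/{n}0.png",r["img"][:,:,::-1])
    print(n,{k:v for k,v in r.items() if k!="img"})
d['s']=s
pickle.dump(d,open("d0.pkl","wb"))
E
```

```text
{'clock': 0.0, 'qpos': array([ 1.08298868e+00,  2.76601621e-01,  1.50616981e+00,  2.29041291e-05,
        1.36071260e+00, -1.21004990e-01]), 'qd': array([ 0.00084103, -0.00154813,  0.00163177, -0.00248617, -0.00044665,
       -0.00023208]), 'effort': array([-4.02146525e-04, -4.16752017e+01, -2.45805538e+01,  1.11722516e-04,
        1.09579720e-02, -9.82318141e-06]), 'position': array([0.20595396, 0.53626058, 0.23042134]), 'ee_rot': array([ 0.69503934,  0.12832456,  0.6954553 , -0.12959573]), 'contact_force': array([-0.39624134,  0.33831669, -0.15571135]), 'moment': array([-0.00105935, -0.03178463,  0.0196083 ]), 'width': 0.08514374582794336} 0.0187
scene {'fx': 546.1913387154844, 'fy': 546.1913387154844, 'cx': 275.88662876246406, 'cy': 209.95418536600954, 'rvec': array([ 2.38859876, -0.55043833,  0.17527598]), 'tvec': array([-0.48854222,  0.18892325,  1.49745323])}
top {'fx': 447.5866056666858, 'fy': 447.5866056666858, 'cx': 272.3061401627312, 'cy': 218.07186007274336, 'rvec': array([ 2.15740769, -2.1192193 ,  0.18554273]), 'tvec': array([-0.07452058,  0.53046633,  1.43173695])}
wrist {'fx': 327.5321358253693, 'fy': 327.5321358253693, 'cx': 278.3657093742136, 'cy': 206.4509994881604, 'mount': array([[-4.23694755e-04, -3.17777382e-01,  9.48165258e-01,
        -1.43578077e-01],
       [ 9.99999624e-01,  5.82277629e-04,  6.42007552e-04,
        -4.61749352e-04],
       [-7.56110897e-04,  9.48165174e-01,  3.17777016e-01,
        -8.14647270e-02],
       [ 0.00000000e+00,  0.00000000e+00,  0.00000000e+00,
         1.00000000e+00]])}
```

View pics/top0.png

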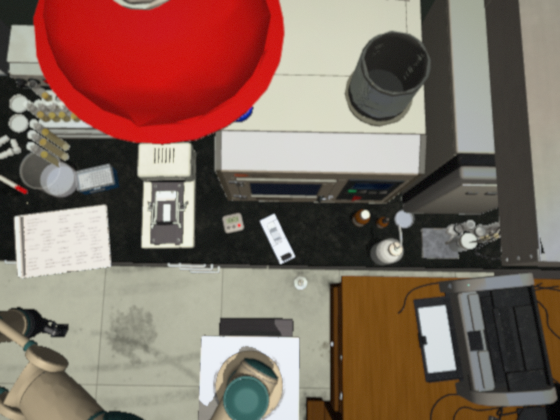

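View pics/scene0.png

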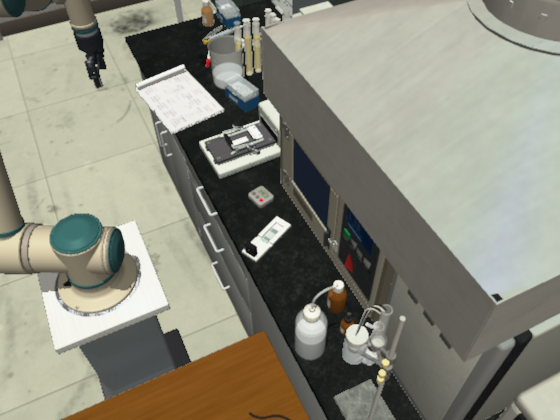

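The top view shows the scanner at about (168,205), the timer at (233,223), the carrier at (278,240) with its grip at the lower right, and the bottles at (365,215). The scene view shows the same layout. I'll enlarge both.

```bash
python3 - <<'E'
import cv2
a=cv2.imread("pics/top0.png")[135:275,125:305]
cv2.imwrite("pics/c1.png",cv2.resize(a,(720,560),interpolation=cv2.INTER_CUBIC))
a=cv2.imread("pics/scene0.png")[110:270,190:350]
cv2.imwrite("pics/c2.png",cv2.resize(a,(600,600),interpolation=cv2.INTER_CUBIC))
E
```

```text
(no output)
```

View pics/c1.png

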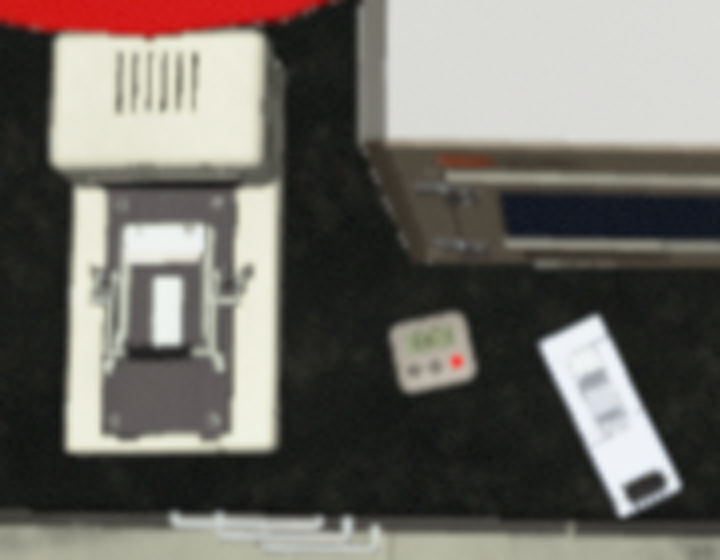

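View pics/wrist0.png

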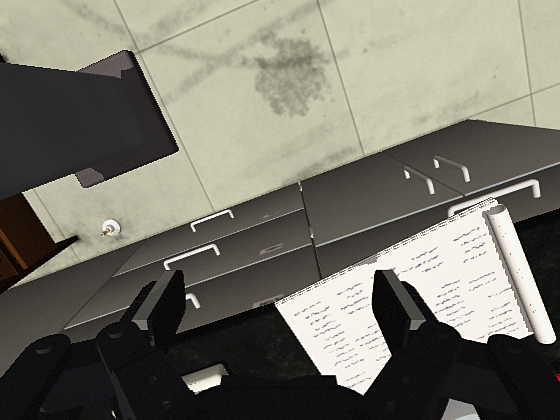

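```bash
cat > h.py <<'E'
import numpy as np,cv2,pickle
from scipy.spatial.transform import Rotation as R
def cam(r,s=None):
    K=np.array([[r['fx'],0,r['cx']],[0,r['fy'],r['cy']],[0,0,1.]])
    if 'rvec' in r:
        Rm=cv2.Rodrigues(np.array(r['rvec']))[0]; return K,Rm.T,-Rm.T@np.array(r['tvec'])
    T=np.array(r['mount']);q=s['ee_rot'];Rt=R.from_quat([q[1],q[2],q[3],q[0]]).as_matrix()
    return K,Rt@T[:3,:3],Rt@T[:3,3]+s['position']
def back(c,uv,z):
    K,A,o=c;d=A@np.linalg.solve(K,[uv[0],uv[1],1.]);return o+d*(z-o[2])/d[2]
def proj(c,p):
    K,A,o=c;q=K@(A.T@(np.asarray(p)-o));return q[:2]/q[2]
E
python3 - <<'E'
from h import *
d=pickle.load(open('d0.pkl','rb'));c=cam(d['top']);w=cam(d['wrist'],d['s']);sc=cam(d['scene'])
P=lambda u,v,z:back(c,(125+u/4,135+v/4),z)
for n,u,v,z in [('baseFL',66,452,.031),('baseFR',277,452,.031),('stFL',101,435,.05),('stFR',226,437,.05),('stBL',107,188,.05),('stBR',238,188,.05),('barL',125,350,.0725),('barR',196,350,.0725),('headFL',50,165,.108),('headFR',265,178,.108),('noseL',537,343,.01),('noseR',598,313,.01),('rearR',682,487,.01),('rearL',623,518,.01),('grip',645,484,.048),('timer',432,350,.02)]:
    p=P(u,v,z);print(n,p.round(4),(np.array(proj(sc,p))).round(1))
q=d['s']['ee_rot'];print(R.from_quat([q[1],q[2],q[3],q[0]]).as_matrix().round(3), w[2])
E
```

```text
baseFL [0.4264 0.3625 0.031 ] [196.6 141.6]
baseFR [0.4295 0.1897 0.031 ] [216.8 175.3]
stFL [0.4389 0.3297 0.05  ] [203.  142.3]
stFR [0.4391 0.2284 0.05  ] [214.5 162.1]
stBL [0.6448 0.3375 0.05  ] [259.9 121.9]
stBR [0.6469 0.2289 0.05  ] [274.4 141.5]
barL [0.5056 0.3087 0.0725] [223.9 134.7]
barR [0.5066 0.2516 0.0725] [231.  145.6]
headFL [0.6485 0.3683 0.108 ] [256.3 102.5]
headFR [0.6412 0.1964 0.108 ] [276.8 134.7]
noseL [ 0.5275 -0.0214  0.01  ] [274.6 215.7]
noseR [ 0.5541 -0.0724  0.01  ] [290.4 224.7]
rearR [ 0.4084 -0.1447  0.01  ] [255.  261.3]
rearL [ 0.3818 -0.0959  0.01  ] [239.2 251.9]
grip [ 0.4072 -0.1124  0.048 ] [249.1 244.9]
timer [0.5183 0.066  0.02  ] [259.4 194.8]
[[-0.001  0.359  0.933]
 [-0.002  0.933 -0.359]
 [-1.    -0.002 -0.   ]] [0.12987303 0.56528422 0.37402043]
```

View pics/c2.png

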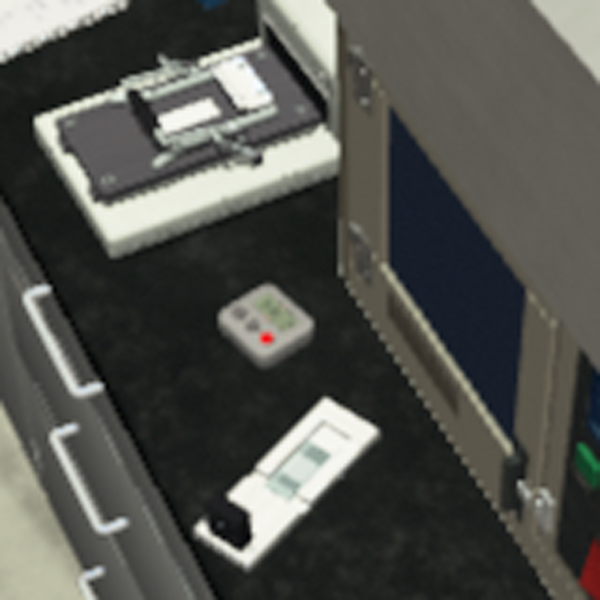

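The scene crop agrees with the top-view back-projections to about 3 px. That puts the scanner at about (0.535, 0.281) with yaw near 1°, and the carrier at about (0.468, -0.084) with yaw near 27°. I'll move above the clip bar for a close look.

Emit:
step_arm --increments '[{"grip":1,"delta_pos":[0.028,-0.025,0],"twist":-6.8},{"grip":1,"delta_pos":[0.028,-0.025,0],"twist":-6.8},{"grip":1,"delta_pos":[0.028,-0.025,0],"twist":-6.8},{"grip":1,"delta_pos":[0.028,-0.025,0],"twist":-6.8},{"grip":1,"delta_pos":[0.028,-0.025,0],"twist":-6.8},{"grip":0.6,"delta_pos":[0.028,-0.025,0],"twist":-6.8},{"grip":0.6,"delta_pos":[0.028,-0.025,0],"twist":-6.8},{"grip":0.6,"delta_pos":[0.028,-0.025,0],"twist":-6.8},{"grip":0.6,"delta_pos":[0.028,-0.025,0],"twist":-6.8},{"grip":0.6,"delta_pos":[0.028,-0.025,0],"twist":-6.8}]'

```text
clock: 0.98
position: [0.4872, 0.2852, 0.2311]
ee_rot: [0.503, 0.497, 0.503, -0.497]
contact_force: [-0.6, 0.9, 0.1]
width: 0.0511
```

```bash
cat > w.py <<'E'
from h import *
from rig import manip
import sys
s=manip.get_state();r=manip.get_image("wrist")
pickle.dump((r,s),open(sys.argv[1]+'.pkl','wb'));cv2.imwrite(f"pics/{sys.argv[1]}.png",r["img"][:,:,::-1])
c=cam(r,s);M=R.from_quat(s['ee_rot'][[1,2,3,0]]).as_matrix()
print(s['clock'],s['position'],'yaw',np.degrees(np.arctan2(M[1,1],M[0,1])),'w',s['width'],'F',s['contact_force'].round(1),'cam',c[2])
E
python3 w.py w1
```

```text
0.9833 [0.48717432 0.28522567 0.23113897] yaw 0.639298164926547 w 0.051090259140647375 F [-0.6  0.9  0.1] cam [0.48638547 0.36642804 0.37471426]
```

View pics/w1.png

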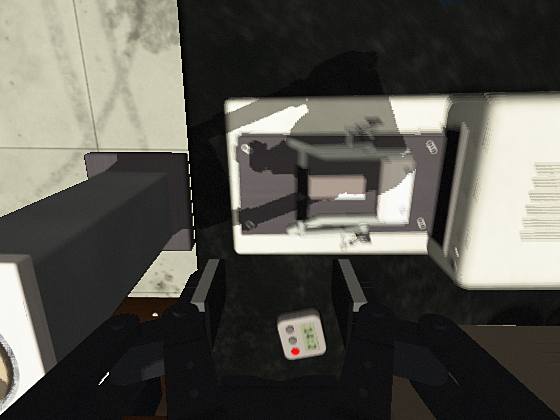

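The wrist view shows the scanner with the base's front corners at about (226,98) and (235,252), and the dark clip bar at about column 302, rows 158–222. I'll enlarge this one.

```bash
python3 - <<'E'
import cv2
a=cv2.imread("pics/w1.png")[85:265,215:475]
cv2.imwrite("pics/c3.png",cv2.convertScaleAbs(cv2.resize(a,(780,540),interpolation=cv2.INTER_CUBIC),alpha=1.6))
E
```

```text
(no output)
```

View pics/c3.png

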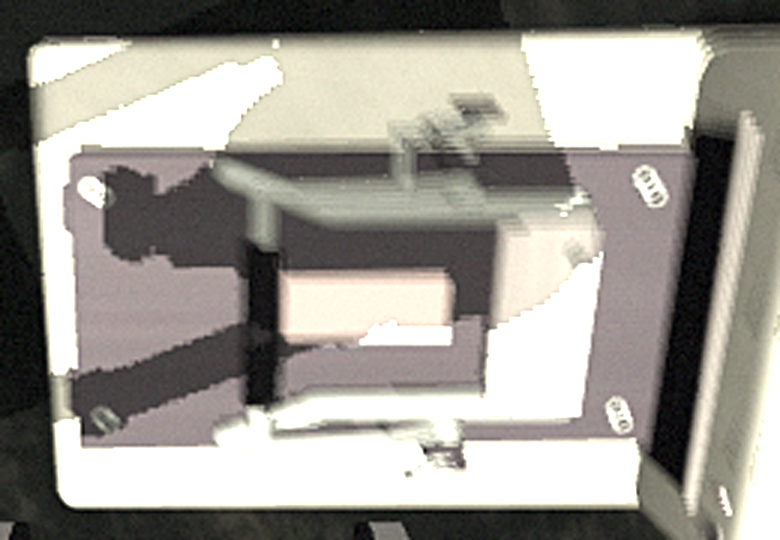

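```bash
python3 - <<'E'
from h import *
r,s=pickle.load(open('w1.pkl','rb'));c=cam(r,s)
for n,u,v,z in [('barL',264,248,.0725),('barR',263,408,.0725),('stFL',73,153,.05),('stFR',80,446,.05),('stL2',680,152,.05),('stR2',640,440,.05),('baseL1',200,33,.031),('baseL2',600,33,.031),('baseR1',200,508,.031),('baseR2',600,508,.031),('baseFmidL',35,120,.031),('baseFmidR',60,450,.031),('stopBackL',600,240,.065),('stopBackR',582,417,.065)]:
    print(n,back(c,(215+u/3,85+v/3),z).round(4))
E
```

```text
barL [0.5102 0.3038 0.0725]
barR [0.5117 0.2504 0.0725]
stFL [0.4487 0.3297 0.05  ]
stFR [0.4486 0.2264 0.05  ]
stL2 [0.646  0.3324 0.05  ]
stR2 [0.6489 0.2311 0.05  ]
baseL1 [0.4896 0.3672 0.031 ]
baseL2 [0.6222 0.3688 0.031 ]
baseR1 [0.4923 0.1927 0.031 ]
baseR2 [0.6474 0.1945 0.031 ]
baseFmidL [0.4339 0.3385 0.031 ]
baseFmidR [0.4387 0.2165 0.031 ]
stopBackL [0.6178 0.3061 0.065 ]
stopBackR [0.6204 0.2456 0.065 ]
```

Emit:
step_arm --increments '[{"grip":0.5,"delta_pos":[0.012,-0.003,-0.025],"twist":0.4},{"grip":0.5,"delta_pos":[0.012,-0.003,-0.025],"twist":0},{"grip":0.5,"delta_pos":[0,0,-0.025],"twist":0},{"grip":0.5,"delta_pos":[0,0,-0.025],"twist":0},{"grip":0.5,"delta_pos":[0,0,-0.025],"twist":0},{"grip":0.5,"delta_pos":[0,0,-0.02],"twist":0},{"grip":0.5,"delta_pos":[0,0,-0.01],"twist":0}]'

```text
clock: 1.62
position: [0.5082, 0.2801, 0.0733]
ee_rot: [0.505, 0.492, 0.507, -0.496]
contact_force: [-0.7, -0.7, -0.5]
width: 0.0427
```

```bash
python3 w.py w2
```

```text
1.6167 [0.50819227 0.28009218 0.07328445] yaw 1.4081861119372219 w 0.04269723713393222 F [-0.7 -0.7 -0.5] cam [0.50696308 0.36155312 0.21670785]
```

View pics/w2.png

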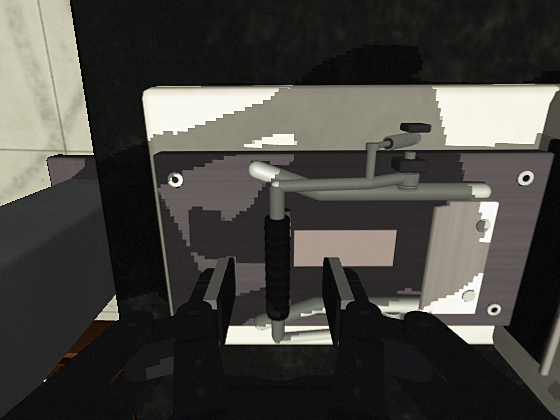

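The sleeve runs from (277,213) to (278,320) and sits between the pads, which are at about columns 230 and 331. I'll measure its centre.

```bash
python3 - <<'E'
from h import *
r,s=pickle.load(open('w2.pkl','rb'));c=cam(r,s)
for n,u,v,z in [('barL',278,212,.0725),('barR',278,321,.0725),('stFL',153,152,.05),('stFR',167,324,.05),('stL',550,150,.05),('baseL',200,88,.031),('baseL2',500,85,.031),('lug',408,186,.06)]:
    print(n,back(c,(u,v),z).round(4))
print(manip.get_state()['position'] if 0 else '')
E
```

```text
barL [0.5074 0.3102 0.0725]
barR [0.5089 0.2494 0.0725]
stFL [0.443 0.333 0.05 ]
stFR [0.4414 0.2277 0.05  ]
stL [0.6441 0.3392 0.05  ]
baseL [0.4641 0.3646 0.031 ]
baseL2 [0.6234 0.3701 0.031 ]
lug [0.5712 0.3211 0.06  ]
```

Emit:
step_arm --increments '[{"grip":0.5,"delta_pos":[0,0,-0.01],"twist":0},{"grip":0.5,"delta_pos":[0,0,-0.007],"twist":0},{"grip":0.1,"delta_pos":[0,0,0],"twist":0},{"grip":0,"delta_pos":[0,0,0],"twist":0},{"grip":0,"delta_pos":[0,0,0],"twist":0},{"grip":0,"delta_pos":[0,0,0],"twist":0}]' --force 25

```text
clock: 2.17
position: [0.5076, 0.2809, 0.0599]
ee_rot: [0.505, 0.493, 0.507, -0.495]
contact_force: [-4.9, -0.1, 1.7]
width: 0.0107
```

Emit:
step_arm --increments '[{"grip":0.3,"delta_pos":[0,0,0],"twist":0},{"grip":0.3,"delta_pos":[0,0,-0.004],"twist":0},{"grip":0.3,"delta_pos":[0,0,0],"twist":0},{"grip":0,"delta_pos":[0,0,0],"twist":0},{"grip":0,"delta_pos":[0,0,0],"twist":0},{"grip":0,"delta_pos":[0,0,0],"twist":0}]' --force 25

```text
clock: 2.67
position: [0.5076, 0.2806, 0.0554]
ee_rot: [0.505, 0.493, 0.507, -0.495]
contact_force: [-5.3, 1.6, 4.1]
width: 0.0109
```

Emit:
step_arm --increments '[{"grip":0,"delta_pos":[0.0027,0,0.0083],"twist":0},{"grip":0,"delta_pos":[0.0037,0,0.0079],"twist":0},{"grip":0,"delta_pos":[0.0048,0.0002,0.0073],"twist":0},{"grip":0,"delta_pos":[0.0056,0.0002,0.0066],"twist":0},{"grip":0,"delta_pos":[0.0065,0.0002,0.0059],"twist":0}]' --force 30

```text
clock: 3.08
position: [0.5268, 0.2812, 0.0911]
ee_rot: [0.502, 0.49, 0.509, -0.498]
contact_force: [-14.6, 1.0, 8.0]
width: 0.0106
```

Emit:
step_arm --increments '[{"grip":0,"delta_pos":[0,0,0],"twist":0},{"grip":0,"delta_pos":[0,0,0],"twist":0}]'

```text
clock: 3.25
position: [0.528, 0.2812, 0.0922]
ee_rot: [0.503, 0.491, 0.509, -0.497]
contact_force: [-13.5, 1.6, 9.6]
width: 0.0108
```

Emit:
step_arm --increments '[{"grip":0,"delta_pos":[0.005,0.0002,0.006],"twist":0},{"grip":0,"delta_pos":[0.0065,0.0002,0.005],"twist":0},{"grip":0,"delta_pos":[0.0082,0.0002,0.0032],"twist":0},{"grip":0,"delta_pos":[0.0085,0.0002,0.0019],"twist":0},{"grip":0,"delta_pos":[0.0087,0.0002,0.0007],"twist":0},{"grip":0,"delta_pos":[0,0,0],"twist":0}]'

```text
clock: 3.75
position: [0.5711, 0.2826, 0.1098]
ee_rot: [0.506, 0.494, 0.506, -0.494]
contact_force: [-5.0, -0.8, 8.8]
width: 0.0104
```

Emit:
step_arm --increments '[{"grip":0,"delta_pos":[0.003,0,0],"twist":0},{"grip":0.4,"delta_pos":[0,0,0],"twist":0},{"grip":0.4,"delta_pos":[0,0,0],"twist":0},{"grip":0.4,"delta_pos":[0,0,0.01],"twist":0},{"grip":0.4,"delta_pos":[0,0,0.03],"twist":0},{"grip":0.4,"delta_pos":[0,0,0.04],"twist":0},{"grip":0.4,"delta_pos":[-0.02,0,0.04],"twist":0},{"grip":0.4,"delta_pos":[-0.04,0,0.01],"twist":0},{"grip":0.4,"delta_pos":[-0.04,0,0],"twist":0},{"grip":0.4,"delta_pos":[0,0,0],"twist":0}]'

```text
clock: 4.58
position: [0.4676, 0.2816, 0.237]
ee_rot: [0.505, 0.492, 0.508, -0.495]
contact_force: [0.3, -0.9, -0.5]
width: 0.0345
```

```bash
python3 w.py w3
```

```text
4.5833 [0.46763171 0.28163978 0.23698336] yaw 1.4882654692284623 w 0.03445460618235157 F [ 0.3 -0.9 -0.5] cam [0.46623457 0.36285668 0.38054536]
```

View pics/w3.png

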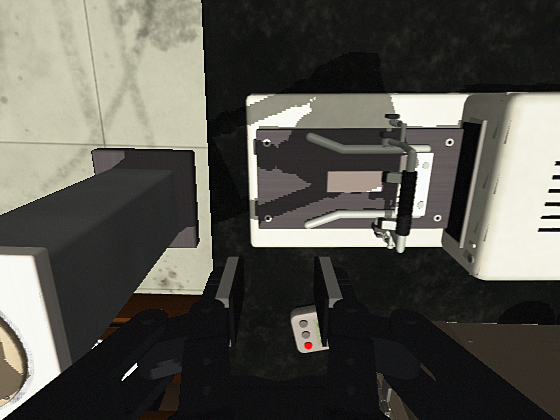

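The clip is fully open, with its bar at about column 406, rows 165–238. The guide rods' straight parts are at rows 149 and 212. I'll refine the scanner pose from this.

```bash
python3 - <<'E'
from h import *
r,s=pickle.load(open('w3.pkl','rb'));c=cam(r,s)
for n,u,v,z in [('barT',408,168,.123),('barB',404,238,.123),('tipT',309,135,.0545),('tipB',308,225,.0545),('rodT',365,149,.0545),('rodB',365,212.5,.0545),('stFL',257,128,.05),('stFR',257,227,.05),('stL2',455,127,.05),('baseL',300,94,.031),('baseL2',440,94,.031),('baseR1',300,247,.031),('baseR2',440,246,.031),('lipedge',418,150,.065),('lipedgeB',414,217,.065),('stopfar',433,153,.065),('stopfarB',429,219,.065)]:
    print(n,back(c,(u,v),z).round(4))
E
python3 - <<'E'
import cv2
a=cv2.imread("pics/w3.png")[85:255,240:480]
E
```

```text
barT [0.5698 0.3118 0.123 ]
barB [0.5756 0.2512 0.123 ]
tipT [0.4957 0.3282 0.0545]
tipB [0.5    0.2337 0.0545]
rodT [0.5519 0.3161 0.0545]
rodB [0.5593 0.2495 0.0545]
stFL [0.4445 0.3331 0.05  ]
stFR [0.4452 0.228  0.05  ]
stL2 [0.639  0.3393 0.05  ]
baseL [0.4865 0.366  0.031 ]
baseL2 [0.6274 0.3698 0.031 ]
baseR1 [0.4946 0.1963 0.031 ]
baseR2 [0.6582 0.2023 0.031 ]
lipedge [0.6   0.318 0.065]
lipedgeB [0.607  0.2497 0.065 ]
stopfar [0.6149 0.3156 0.065 ]
stopfarB [0.6227 0.248  0.065 ]
```

Emit:
step_arm --increments '[{"grip":0.6,"delta_pos":[-0.006,-0.0396,0],"twist":2.55},{"grip":0.6,"delta_pos":[-0.006,-0.0396,0],"twist":2.55},{"grip":0.6,"delta_pos":[-0.006,-0.0396,0],"twist":2.55},{"grip":0.6,"delta_pos":[-0.006,-0.0396,0],"twist":2.55},{"grip":0.6,"delta_pos":[-0.006,-0.0396,0],"twist":2.55},{"grip":0.6,"delta_pos":[-0.006,-0.0396,0],"twist":2.55},{"grip":0.6,"delta_pos":[-0.006,-0.0396,0],"twist":2.55},{"grip":0.6,"delta_pos":[-0.006,-0.0396,0],"twist":2.55},{"grip":0.6,"delta_pos":[-0.006,-0.0396,-0.02],"twist":2.55},{"grip":0.6,"delta_pos":[-0.006,-0.0396,-0.02],"twist":2.55}]'

```text
clock: 5.47
position: [0.4173, -0.1116, 0.1994]
ee_rot: [0.605, 0.37, 0.601, -0.369]
contact_force: [1.0, -0.1, -0.3]
width: 0.0515
```

Emit:
step_arm --increments '[{"grip":0.6,"delta_pos":[0,0,-0.03],"twist":0},{"grip":0.6,"delta_pos":[0,0,-0.03],"twist":0},{"grip":0.6,"delta_pos":[0,0,-0.03],"twist":0},{"grip":0.6,"delta_pos":[0,0,0],"twist":0},{"grip":0.6,"delta_pos":[0,0,0],"twist":0}]'

```text
clock: 5.88
position: [0.4156, -0.1087, 0.1076]
ee_rot: [0.602, 0.37, 0.603, -0.37]
contact_force: [0.5, -0.3, 0.6]
width: 0.051
```

```bash
python3 w.py w4
```

```text
5.8833 [ 0.4156208  -0.10866959  0.10762837] yaw 26.856290696799274 w 0.05099534186861971 F [ 0.5 -0.3  0.6] cam [ 0.37909572 -0.03637873  0.25133769]
```

View pics/w4.png

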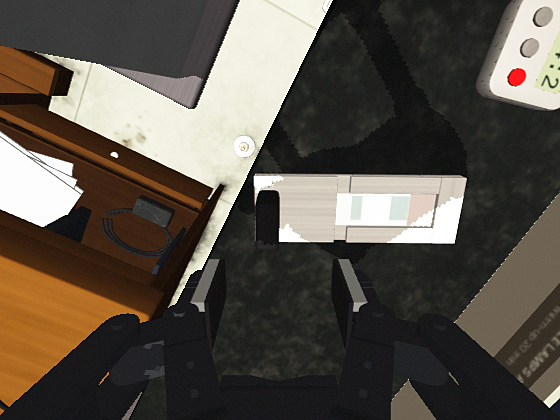

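The carrier frame's corners are at about (255,175), (467,178), (456,243) and (256,241), with the grip at columns 257–279, rows 190–243.

```bash
python3 - <<'E'
from h import *
r,s=pickle.load(open('w4.pkl','rb'));c=cam(r,s)
Q={}
for n,u,v,z in [('RL',254.5,175,.01),('NL',467,177,.01),('NR',456,243,.01),('RR',256,242,.01)]:
    Q[n]=back(c,(u,v),z);print(n,Q[n].round(4))
ctr=sum(Q.values())/4;print(ctr)
for a,b in(('RL','NL'),('RR','NR')):
    d=Q[b]-Q[a];print(np.degrees(np.arctan2(d[1],d[0])),np.linalg.norm(d))
d=Q['NL']-Q['NR'];print(np.degrees(np.arctan2(d[1],d[0]))-90,np.linalg.norm(d))
for yaw in (26.5,):
    y=np.radians(yaw);M=np.array([[np.cos(y),-np.sin(y)],[np.sin(y),np.cos(y)]])
    f=lambda p:np.r_[ctr[:2]+M@p[:2],p[2]]
    for p in [(-77,17,48),(-61,17,48),(-61,-17,48),(-77,-17,48),(-61,17,10),(-80,27,10),(80,27,10),(80,-27,10),(-80,-27,10)]:
        print(p,proj(c,f(np.array(p)/1e3)).round(1))
    print('grip',f(np.array([-.069,0,.029])))
im=r['img'].astype(int).sum(2)
print(im[215,245:295])
print(im[180:250:2,268])
E
```

```text
RL [ 0.3879 -0.0941  0.01  ]
NL [ 0.5313 -0.023   0.01  ]
NR [ 0.5569 -0.0711  0.01  ]
RR [ 0.4128 -0.1433  0.01  ]
[ 0.47220615 -0.08285283  0.01      ]
26.36616444560723 0.16009734270693504
26.620953691249202 0.1611926781428022
27.993667009580605 0.05444574495576746
(-77, 17, 48) [256. 204.]
(-61, 17, 48) [280.5 204.2]
(-61, -17, 48) [280.1 251.3]
(-77, -17, 48) [256.7 251.2]
(-61, 17, 10) [280.3 188.8]
(-80, 27, 10) [255.2 175.8]
(80, 27, 10) [467.5 177.3]
(80, -27, 10) [454.8 242.7]
(-80, -27, 10) [256.2 241.4]
grip [ 0.41045568 -0.11364048  0.029     ]
[104 119 129 142 132 140 135 119 119 108 100  36  56  65  56  75  65  73
  66  60  69  77  60  62  78  66  66  70  72  58  65  70  42  30 255 665
 617 606 603 608 599 603 607 594 595 599 594 601 594 600]
[763 764 765 398 653 140  47  47  42  46  54  51  62  50  62  70  75  54
  70  69  66  67  68  64  58  62  66  65  63  66  68  56 131 127 114]
```

Emit:
step_arm --increments '[{"grip":0.6,"delta_pos":[-0.005,-0.005,-0.02],"twist":-0.3},{"grip":0.6,"delta_pos":[0,0,-0.025],"twist":0},{"grip":0.6,"delta_pos":[0,0,-0.02],"twist":0},{"grip":0.6,"delta_pos":[0,0,-0.01],"twist":0},{"grip":0.6,"delta_pos":[0,0,-0.01],"twist":0},{"grip":0.6,"delta_pos":[0,0,0],"twist":0},{"grip":0.6,"delta_pos":[0,0,0],"twist":0}]'

```text
clock: 6.52
position: [0.4125, -0.1138, 0.0246]
ee_rot: [0.603, 0.372, 0.601, -0.371]
contact_force: [0.9, -0.0, -0.4]
width: 0.0512
```

Emit:
step_arm --increments '[{"grip":0.6,"delta_pos":[-0.002,0,-0.008],"twist":0},{"grip":0.6,"delta_pos":[0,0,0],"twist":0},{"grip":0.2,"delta_pos":[0,0,0],"twist":0},{"grip":0,"delta_pos":[0,0,0],"twist":0},{"grip":0,"delta_pos":[0,0,0],"twist":0},{"grip":0,"delta_pos":[0,0,0],"twist":0},{"grip":0,"delta_pos":[0,0,0],"twist":0}]' --force 50

```text
clock: 7.1
position: [0.4095, -0.1135, 0.0161]
ee_rot: [0.602, 0.372, 0.601, -0.372]
contact_force: [-0.4, -0.7, 6.0]
width: 0.0155
```

Emit:
step_arm --increments '[{"grip":0,"delta_pos":[0,0,0.01],"twist":0},{"grip":0,"delta_pos":[0,0,0.02],"twist":0},{"grip":0,"delta_pos":[-0.01,0,0.03],"twist":0},{"grip":0,"delta_pos":[-0.02,0,0.03],"twist":0},{"grip":0,"delta_pos":[-0.02,0,0.03],"twist":0},{"grip":0,"delta_pos":[0,0,0],"twist":0}]'

```text
clock: 7.6
position: [0.3578, -0.1136, 0.1393]
ee_rot: [0.604, 0.372, 0.599, -0.372]
contact_force: [0.1, -0.2, -0.8]
width: 0.0158
```

Emit:
step_arm --increments '[{"grip":0,"delta_pos":[-0.0035,0.03,0],"twist":-1.5},{"grip":0,"delta_pos":[-0.0035,0.039,0],"twist":-2.6},{"grip":0,"delta_pos":[-0.0035,0.039,0],"twist":-2.6},{"grip":0,"delta_pos":[-0.0035,0.039,0],"twist":-2.6},{"grip":0,"delta_pos":[-0.0035,0.039,0],"twist":-2.6},{"grip":0,"delta_pos":[-0.0035,0.039,0],"twist":-2.6},{"grip":0,"delta_pos":[-0.0035,0.039,0],"twist":-2.6},{"grip":0,"delta_pos":[-0.0035,0.039,0],"twist":-2.6},{"grip":0,"delta_pos":[-0.0035,0.039,0],"twist":-2.6},{"grip":0,"delta_pos":[-0.0035,0.039,0],"twist":-2.5}]'

```text
clock: 8.43
position: [0.3227, 0.27, 0.1346]
ee_rot: [0.507, 0.492, 0.507, -0.493]
contact_force: [0.9, 0.3, -2.0]
width: 0.0153
```

Emit:
step_arm --increments '[{"grip":0,"delta_pos":[0,0,0],"twist":0},{"grip":0,"delta_pos":[0,0,0],"twist":0}]'

```text
clock: 8.6
position: [0.323, 0.2698, 0.1344]
ee_rot: [0.509, 0.491, 0.509, -0.491]
contact_force: [0.4, -0.2, -2.2]
width: 0.0154
```

```bash
python3 w.py w5
```

```text
8.6 [0.32297878 0.26981668 0.13443173] yaw 2.087662262384934 w 0.015404881367826738 F [ 0.4 -0.2 -2.2] cam [0.32018087 0.35101495 0.27798306]
```

View pics/w5.png

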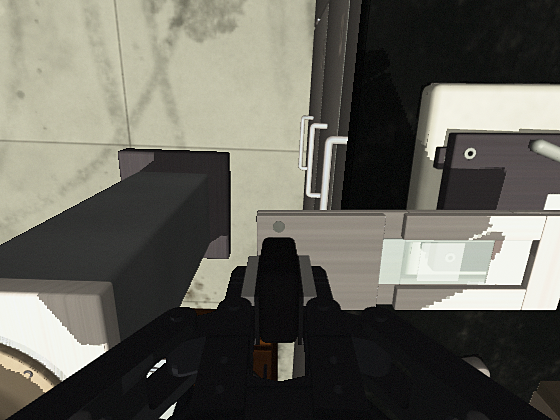

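The carrier hangs roughly level. Its left edge runs along row 212 from column 257 to 560, the right edge is at row 310, and the stage corner is at (447,135).

```bash
python3 - <<'E'
from h import *
r,s=pickle.load(open('w5.pkl','rb'));c=cam(r,s)
for n,u,v,z in [('RL',257,214,.1284),('L2',545,214,.1284),('R1',380,310,.1284),('R2',520,310,.1284),('stFL',450,133,.05),('stL2',545,131,.05),('baseL1',440,84,.031),('baseL2',550,84,.031)]:
    print(n,back(c,(u,v),z).round(4))
im=r['img'].astype(int).sum(2)
for u in (300,360,450,520,550): print(u,im[204:222,u],im[303:318,u])
for u in(470,510,540): print(u,im[78:92,u],im[126:140,u])
E
```

```text
RL [0.3117 0.2967 0.1284]
L2 [0.4514 0.3019 0.1284]
R1 [0.3789 0.2442 0.1284]
R2 [0.4542 0.247  0.1284]
stFL [0.438  0.3319 0.05  ]
stL2 [0.5024 0.3356 0.05  ]
baseL1 [0.4339 0.3638 0.031 ]
baseL2 [0.5115 0.3667 0.031 ]
300 [504 501 502 490 514 542 236 277 409 238 263 278 450 419 410 418 417 402] [67 59 55 51 59 63 56 66 58 60 52 59 53 48 60]
360 [ 34  27  34   9  17  70 301 286 404 245 254 277 441 424 416 416 413 418] [412 418 407 409 423 429 476  14  53  69  65  55  60  46  42]
450 [119 124 123 109 111 104 306 306 355 253 263 278 453 427 416 420 426 430] [725 725 729 728 729 746 765   0  44  65  67  69  50  60  60]
520 [251 247 253 250 251 254 277 268 427 331 233 253 743 750 728 725 726 730] [734 740 742 732 742 757 612   0  33  51  59  54  49  56  60]
550 [727 730 731 731 747 765 185 259 412 384 232 245 732 750 733 728 726 727] [719 720 724 722 725 746 765  43  12  50  43  49  43  54  54]
470 [ 58  42  58  24   7 146 349 499 613 626 641 660 676 696] [711 711 734 613 350 400 275  57 152 236 255 244 244 243]
510 [ 66  29  55  54  28 132 307 482 616 637 656 667 681 693] [698 697 696 713 747 329 314  70 112 217 249 255 241 238]
540 [ 59  62  62  29   7 114 303 430 575 624 641 659 678 692] [698 701 724 489 328 376 382 102  87 212 246 251 230 259]
```

Emit:
step_arm --increments '[{"grip":0,"delta_pos":[0,0.004,-0.015],"twist":-0.3},{"grip":0,"delta_pos":[0,0.003,-0.02],"twist":0},{"grip":0,"delta_pos":[0,0,-0.02],"twist":0},{"grip":0,"delta_pos":[0,0,-0.008],"twist":0},{"grip":0,"delta_pos":[0,0,0],"twist":0},{"grip":0,"delta_pos":[0,0,0],"twist":0}]'

```text
clock: 9.15
position: [0.3238, 0.2739, 0.0721]
ee_rot: [0.506, 0.494, 0.506, -0.494]
contact_force: [0.4, 0.5, -0.6]
width: 0.0154
```

Emit:
step_arm --increments '[{"grip":0,"delta_pos":[0.005,0.0025,-0.003],"twist":0.3},{"grip":0,"delta_pos":[0.015,0.0005,0],"twist":0},{"grip":0,"delta_pos":[0.015,0.0005,0],"twist":0},{"grip":0,"delta_pos":[0.015,0.0005,0],"twist":0},{"grip":0,"delta_pos":[0.01,0.0005,0],"twist":0},{"grip":0,"delta_pos":[0,0,0],"twist":0},{"grip":0,"delta_pos":[0,0,0],"twist":0}]'

```text
clock: 9.73
position: [0.3845, 0.2793, 0.0691]
ee_rot: [0.507, 0.492, 0.508, -0.493]
contact_force: [-1.2, -1.0, -1.2]
width: 0.0157
```

```bash
python3 w.py w6;python3 - <<'E'
from h import *
r,s=pickle.load(open('w6.pkl','rb'))
im=r['img'][60:330,200:];cv2.imwrite('pics/w6c.png',cv2.resize(im[:,:,::-1],(720,540),interpolation=cv2.INTER_CUBIC))
E
```

```text
9.7333 [0.38446536 0.27929654 0.06905334] yaw 1.7184738808005577 w 0.01567062501394852 F [-1.2 -1.  -1.2] cam [0.38214441 0.36047087 0.21262714]
```

Emit:
step_arm --increments '[{"grip":0,"delta_pos":[0.01,-0.0005,-0.0015],"twist":0},{"grip":0,"delta_pos":[0.01,0,-0.001],"twist":0},{"grip":0,"delta_pos":[0.01,0.0003,0],"twist":0},{"grip":0,"delta_pos":[0.005,0.0002,0],"twist":0},{"grip":0,"delta_pos":[0,0,0],"twist":0},{"grip":0,"delta_pos":[0,0,0],"twist":0}]'

```text
clock: 10.28
position: [0.4189, 0.2793, 0.0666]
ee_rot: [0.508, 0.492, 0.508, -0.492]
contact_force: [-0.5, -1.0, -1.7]
width: 0.0154
```

Emit:
step_arm --increments '[{"grip":0,"delta_pos":[0.005,0.0002,-0.0008],"twist":0},{"grip":0,"delta_pos":[0.007,0.0002,0],"twist":0},{"grip":0,"delta_pos":[0.007,0.0002,0],"twist":0},{"grip":0,"delta_pos":[0.005,0.0002,0],"twist":0},{"grip":0,"delta_pos":[0.004,0,0],"twist":0},{"grip":0,"delta_pos":[0,0,0],"twist":0},{"grip":0,"delta_pos":[0,0,0],"twist":0}]'

```text
clock: 10.87
position: [0.4473, 0.2802, 0.0662]
ee_rot: [0.508, 0.493, 0.507, -0.492]
contact_force: [-0.6, 0.6, 4.0]
width: 0.0149
```

Emit:
step_arm --increments '[{"grip":0,"delta_pos":[0.002,0,0],"twist":0},{"grip":0,"delta_pos":[0.002,0,0],"twist":0},{"grip":0,"delta_pos":[0.002,0,0],"twist":0},{"grip":0,"delta_pos":[0,0,0],"twist":0}]'

```text
clock: 11.2
position: [0.4518, 0.2801, 0.0662]
ee_rot: [0.507, 0.492, 0.508, -0.493]
contact_force: [-3.5, -0.3, 6.8]
width: 0.0153
```

Emit:
step_arm --increments '[{"grip":0,"delta_pos":[0.002,0,0],"twist":0},{"grip":0,"delta_pos":[0.002,0,0],"twist":0},{"grip":0,"delta_pos":[0,0,0],"twist":0},{"grip":0,"delta_pos":[0,0,0],"twist":0}]'

```text
clock: 11.53
position: [0.4534, 0.28, 0.0661]
ee_rot: [0.506, 0.491, 0.509, -0.494]
contact_force: [-10.0, 1.0, 10.1]
width: 0.0154
```

Emit:
step_arm --increments '[{"grip":0,"delta_pos":[0.002,0,0.001],"twist":0},{"grip":0,"delta_pos":[0,0,0],"twist":0},{"grip":0,"delta_pos":[0,0,0],"twist":0}]'

```text
clock: 11.78
position: [0.4534, 0.2798, 0.0664]
ee_rot: [0.506, 0.49, 0.51, -0.495]
contact_force: [-11.7, 2.1, 7.9]
width: 0.0152
```

Emit:
step_arm --increments '[{"grip":0,"delta_pos":[-0.003,0,0],"twist":0},{"grip":0.2,"delta_pos":[0,0,0],"twist":0},{"grip":0.4,"delta_pos":[0,0,0],"twist":0},{"grip":0.4,"delta_pos":[0,0,0],"twist":0},{"grip":0.4,"delta_pos":[0,0,0.01],"twist":0},{"grip":0.4,"delta_pos":[0,0,0.03],"twist":0},{"grip":0.4,"delta_pos":[0,0,0.035],"twist":0},{"grip":0.4,"delta_pos":[0,0,0.035],"twist":0},{"grip":0.4,"delta_pos":[0,0,0.01],"twist":0},{"grip":0.4,"delta_pos":[0,0,0],"twist":0}]'

```text
clock: 12.62
position: [0.4585, 0.2812, 0.1912]
ee_rot: [0.509, 0.495, 0.506, -0.489]
contact_force: [0.7, -0.1, 0.3]
width: 0.0341
```

```bash
python3 w.py w7; python3 - <<'E'
from h import *
r,s=pickle.load(open('w7.pkl','rb'));c=cam(r,s)
o=np.array([.5375,.2826]);y=np.radians(1.75);M=np.array([[np.cos(y),-np.sin(y)],[np.sin(y),np.cos(y)]])
for p in[(-76,17,98),(-92,17,98),(-95,27,60),(-95,-27,60),(33,27,123),(33,-27,123),(-32,27,60),(-22,27,60)]:
    p=np.array(p)/1e3;print((p*1e3),proj(c,np.r_[o+M@p[:2],p[2]]).round(1))
E
```

```text
12.6167 [0.45846945 0.28118921 0.19117137] yaw 1.7716670132987111 w 0.0341183231165946 F [ 0.7 -0.1  0.3] cam [0.45477505 0.36183309 0.33501817]
[-76.  17.  98.] [281.1 189.1]
[-92.  17.  98.] [259.7 189.1]
[-95.  27.  60.] [258.  165.9]
[-95. -27.  60.] [259.1 225.1]
[ 33.  27. 123.] [444.4 184.3]
[ 33. -27. 123.] [432.4 256.9]
[-32.  27.  60.] [332.1 165.9]
[-22.  27.  60.] [343.8 165.9]
```

View pics/w7.png

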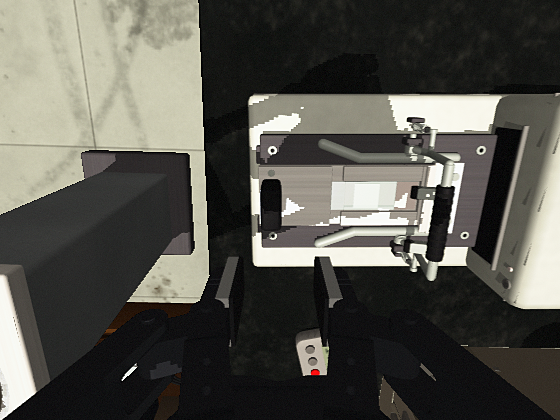

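The carrier is home: its rear edge is at column 259, as predicted (258–259). The open bar runs (445,188)–(433,260), within 4 px of prediction, and the timer is untouched. Next I'll grip the bar.

Emit:
step_arm --increments '[{"grip":0.4,"delta_pos":[0.03,0.0005,0],"twist":0},{"grip":0.4,"delta_pos":[0.035,0.0005,0],"twist":0},{"grip":0.4,"delta_pos":[0.035,0,0],"twist":0},{"grip":0.4,"delta_pos":[0.012,0,0],"twist":0},{"grip":0.4,"delta_pos":[0,0,-0.02],"twist":0},{"grip":0.4,"delta_pos":[0,0,-0.02],"twist":0},{"grip":0.4,"delta_pos":[0,0,0],"twist":0},{"grip":0.4,"delta_pos":[0,0,0],"twist":0}]'

```text
clock: 13.33
position: [0.5659, 0.2803, 0.1439]
ee_rot: [0.507, 0.49, 0.509, -0.494]
contact_force: [0.1, 0.7, 0.1]
width: 0.034
```

Emit:
step_arm --increments '[{"grip":0.4,"delta_pos":[0.0045,0.002,0],"twist":0},{"grip":0.4,"delta_pos":[0,0,-0.015],"twist":0},{"grip":0.4,"delta_pos":[0,0,-0.015],"twist":0},{"grip":0.4,"delta_pos":[0,0,-0.008],"twist":0},{"grip":0.4,"delta_pos":[0,0,0],"twist":0},{"grip":0.1,"delta_pos":[0,0,0],"twist":0},{"grip":0,"delta_pos":[0,0,0],"twist":0},{"grip":0,"delta_pos":[0,0,0],"twist":0}]' --force 25

```text
clock: 14.0
position: [0.5711, 0.2834, 0.11]
ee_rot: [0.507, 0.492, 0.508, -0.492]
contact_force: [-3.6, 0.7, 3.2]
width: 0.0112
```

Emit:
step_arm --increments '[{"grip":0,"delta_pos":[-0.0083,-0.0002,-0.0007],"twist":0},{"grip":0,"delta_pos":[-0.0081,-0.0002,-0.0017],"twist":0},{"grip":0,"delta_pos":[-0.0079,-0.0002,-0.0027],"twist":0},{"grip":0,"delta_pos":[-0.0074,-0.0002,-0.0037],"twist":0},{"grip":0,"delta_pos":[-0.0069,-0.0002,-0.0045],"twist":0},{"grip":0,"delta_pos":[0,0,0],"twist":0}]' --force 30

```text
clock: 14.5
position: [0.5342, 0.2824, 0.0964]
ee_rot: [0.509, 0.493, 0.507, -0.491]
contact_force: [2.4, -1.3, 3.1]
width: 0.0109
```

Emit:
step_arm --increments '[{"grip":0,"delta_pos":[-0.0064,-0.0002,-0.0054],"twist":0},{"grip":0,"delta_pos":[-0.0056,-0.0002,-0.0061],"twist":0},{"grip":0,"delta_pos":[-0.0048,-0.0002,-0.0068],"twist":0},{"grip":0,"delta_pos":[-0.004,-0.0001,-0.0073],"twist":0},{"grip":0,"delta_pos":[-0.003,0,-0.0075],"twist":0},{"grip":0,"delta_pos":[0,0,0],"twist":0},{"grip":0,"delta_pos":[0,0,0],"twist":0}]'

```text
clock: 15.08
position: [0.5086, 0.2815, 0.0609]
ee_rot: [0.507, 0.491, 0.508, -0.493]
contact_force: [3.5, 1.9, -5.3]
width: 0.0108
```

Emit:
step_arm --increments '[{"grip":0.15,"delta_pos":[0,0,0],"twist":0},{"grip":0.3,"delta_pos":[0,0,0],"twist":0},{"grip":0.3,"delta_pos":[0,0,0],"twist":0},{"grip":0.3,"delta_pos":[0,0,0.015],"twist":0},{"grip":0.3,"delta_pos":[0,0,0.03],"twist":0},{"grip":0.3,"delta_pos":[0,0,0.03],"twist":0},{"grip":0.3,"delta_pos":[0,0,0.03],"twist":0},{"grip":0.3,"delta_pos":[0,0,0.015],"twist":0},{"grip":0.3,"delta_pos":[-0.03,0,0],"twist":0},{"grip":0.3,"delta_pos":[0,0,0],"twist":0}]'

```text
clock: 15.92
position: [0.4751, 0.2811, 0.1836]
ee_rot: [0.507, 0.491, 0.509, -0.493]
contact_force: [-0.8, -0.1, -0.4]
width: 0.0256
```

```bash
python3 w.py w8; python3 - <<'E'
from h import *
r,s=pickle.load(open('w8.pkl','rb'));c=cam(r,s)
o=np.array([.5375,.2826]);y=np.radians(1.75);M=np.array([[np.cos(y),-np.sin(y)],[np.sin(y),np.cos(y)]])
f=lambda p:proj(c,np.r_[o+M@(np.array(p[:2])/1e3),p[2]/1e3])
for th in(0,.06,.15,.4):
    ph=2.893-th;x=35+67.06*np.cos(ph);z=56+67.06*np.sin(ph);print(th,x.round(1),z.round(1),f((x,27,z)).round(1),f((x,-27,z)).round(1))
for p in[(-95,27,60),(-76,17,98),(-92,17,98)]:print(p,f(p).round(1))
im=r['img'].astype(int).sum(2)
print('grip row200',im[200,230:300]);
for v in(175,185,200,215): print(v,im[v,300:375])
for u in(330,335,340,345): print(u,im[140:180,u],im[220:260,u])
E
```

```text
15.9167 [0.47512578 0.2810546  0.18363306] yaw 1.8139794074482043 w 0.025616125229995176 F [-0.8 -0.1 -0.4] cam [0.47319797 0.36223779 0.32720789]
0 -30.0 72.5 [319.8 169.7] [317.1 232.8]
0.06 -28.9 76.4 [321.8 170.8] [318.9 234.6]
0.15 -26.8 82.0 [325.4 172.4] [322.3 237.4]
0.4 -18.4 96.5 [339.7 176.8] [335.4 245.1]
(-95, 27, 60) [239.4 166.3]
(-76, 17, 98) [259.9 190.5]
(-92, 17, 98) [237.9 190.5]
grip row200 [ 23  22  39  38  27 220 656 708 731 497   0  30  36  39  42  42  23  29
  30  55  55  50  45  33  39  45  39  32  36  25  16  18  38 251 479 452
 444 437 425 514 765 756 750 750 750 750 750 749 749 750 750 749 749 750
 748 749 751 756 765 765 765 384 421 434 444 441 444 438 432 444]
175 [441 454 453 456 443 443 450 453 446 444 446 449 449 471 409   0  17  24
  40  21  43  33  48  16  41  58  28  41  15  75 376 469 452 449 452 445
 443 439 448 445 449 446 444 452 448 451 451 450 450 450 454 454 451 452
 449 443 453 444 442 456 453 451 461 450 446 456 446 449 452 446 448 453
 444 447 461]
185 [448 446 456 447 447 440 447 451 440 446 446 442 463 463   6  17  32  50
  32  44  32 
[... 1467 characters left out ...]
51 664 598 567 742
 725 721 722 721]
340 [124 126 122 116 123 129 120 113 114 298 334 351 365 314 292 229 284 354
 321 296 272 240 176 114 124 259 357 384 468 448 453 458 448 465 466 449
 438 441 440 460] [456 425 422 765 761 750 762 765   0 239 411 496 567 672 727 722 638 611
 580  39 285 281 272 264 274 273 283 218 294 497 603 662 644 571 680 731
 723 719 721 722]
345 [134 113 125 127 131 130 139 128  99 298 335 352 365 322 277 217 286 373
 374 339 310 301 270 222  95 254 331 389 471 441 455 450 453 467 455 451
 437 438 452 449] [535 765 754 747 747 748 762 765   0 237 409 494 561 651 709 702 633 606
 642  25 283 262 270 276 268 268 269 191 380 544 629 671 616 550 745 728
 723 722 723 722]
```

The bar sits at column 320.5 on row 200, which is the prediction for 0.06 rad: the feet are down in the notches. Next I'll take the grip for the tug.

Emit:
step_arm --increments '[{"grip":0.4,"delta_pos":[-0.02,-0.0005,0],"twist":0},{"grip":0.4,"delta_pos":[0,0,-0.02],"twist":0},{"grip":0.4,"delta_pos":[0,0,-0.03],"twist":0},{"grip":0.4,"delta_pos":[0,0,-0.03],"twist":0},{"grip":0.4,"delta_pos":[0,0,-0.02],"twist":0},{"grip":0.4,"delta_pos":[0,0,-0.01],"twist":0},{"grip":0.4,"delta_pos":[0,0,0],"twist":0},{"grip":0.4,"delta_pos":[0,0,0],"twist":0}]'

```text
clock: 16.63
position: [0.4601, 0.281, 0.0724]
ee_rot: [0.508, 0.492, 0.508, -0.492]
contact_force: [0.9, 0.4, 0.6]
width: 0.0345
```

Emit:
step_arm --increments '[{"grip":0.4,"delta_pos":[-0.006,-0.0005,-0.003],"twist":0},{"grip":0.4,"delta_pos":[0,0,0],"twist":0},{"grip":0.1,"delta_pos":[0,0,0],"twist":0},{"grip":0,"delta_pos":[0,0,0],"twist":0},{"grip":0,"delta_pos":[0,0,0],"twist":0},{"grip":0,"delta_pos":[0,0,0],"twist":0}]' --force 50

```text
clock: 17.13
position: [0.4534, 0.2807, 0.0706]
ee_rot: [0.508, 0.492, 0.508, -0.492]
contact_force: [-3.7, -0.3, 5.9]
width: 0.0153
```

Emit:
step_arm --increments '[{"grip":0,"delta_pos":[-0.002,0,0],"twist":0},{"grip":0,"delta_pos":[-0.002,0,0],"twist":0},{"grip":0,"delta_pos":[0,0,0],"twist":0},{"grip":0,"delta_pos":[0,0,0],"twist":0}]'

```text
clock: 17.47
position: [0.4527, 0.2809, 0.0706]
ee_rot: [0.509, 0.494, 0.507, -0.49]
contact_force: [4.1, -1.4, 3.4]
width: 0.0157
```

Emit:
step_arm --increments '[{"grip":0,"delta_pos":[-0.002,0,0],"twist":0},{"grip":0,"delta_pos":[-0.0015,0,0],"twist":0},{"grip":0,"delta_pos":[0,0,0],"twist":0},{"grip":0,"delta_pos":[0,0,0],"twist":0}]'

```text
clock: 17.8
position: [0.4518, 0.2811, 0.0707]
ee_rot: [0.51, 0.495, 0.505, -0.489]
contact_force: [9.6, -2.3, -0.9]
width: 0.015
```

Emit:
step_arm --increments '[{"grip":0,"delta_pos":[-0.0013,0,0],"twist":0},{"grip":0,"delta_pos":[0,0,0],"twist":0},{"grip":0,"delta_pos":[0,0,0],"twist":0},{"grip":0,"delta_pos":[0,0,0],"twist":0}]'

```text
clock: 18.13
position: [0.4518, 0.2811, 0.0707]
ee_rot: [0.511, 0.496, 0.505, -0.488]
contact_force: [12.9, -2.0, -3.4]
width: 0.0156
```

The clip holds at 12.9 N with no movement. I'll push the carrier gently back home and release it.

Emit:
step_arm --increments '[{"grip":0,"delta_pos":[0,0,0],"twist":0},{"grip":0,"delta_pos":[0.003,0,0],"twist":0},{"grip":0,"delta_pos":[0.003,0,0],"twist":0},{"grip":0,"delta_pos":[0.003,0,0],"twist":0},{"grip":0,"delta_pos":[0.001,0,0],"twist":0},{"grip":0,"delta_pos":[0,0,0],"twist":0},{"grip":0,"delta_pos":[0,0,0],"twist":0}]'

```text
clock: 18.72
position: [0.4521, 0.281, 0.0706]
ee_rot: [0.506, 0.491, 0.509, -0.493]
contact_force: [-7.0, 0.7, 12.3]
width: 0.0152
```

Emit:
step_arm --increments '[{"grip":0,"delta_pos":[0.001,0,0.002],"twist":0},{"grip":0,"delta_pos":[0.002,0,0.001],"twist":0},{"grip":0,"delta_pos":[0.001,0,0],"twist":0},{"grip":0,"delta_pos":[0,0,0],"twist":0},{"grip":0,"delta_pos":[0,0,0],"twist":0}]'

```text
clock: 19.13
position: [0.4535, 0.2803, 0.0713]
ee_rot: [0.505, 0.489, 0.51, -0.495]
contact_force: [-9.1, 1.4, 2.6]
width: 0.0153
```

Emit:
step_arm --increments '[{"grip":0,"delta_pos":[0.002,0,0],"twist":0},{"grip":0,"delta_pos":[0,0,0],"twist":0},{"grip":0,"delta_pos":[0,0,0],"twist":0}]'

```text
clock: 19.38
position: [0.4535, 0.2802, 0.0713]
ee_rot: [0.504, 0.489, 0.511, -0.496]
contact_force: [-12.6, 2.3, 4.3]
width: 0.0153
```

Emit:
step_arm --increments '[{"grip":0,"delta_pos":[-0.003,0,0],"twist":0},{"grip":0,"delta_pos":[-0.001,0,0],"twist":0},{"grip":0.2,"delta_pos":[0,0,0],"twist":0},{"grip":0.4,"delta_pos":[0,0,0],"twist":0},{"grip":0.4,"delta_pos":[0,0,0.01],"twist":0},{"grip":0.4,"delta_pos":[0,0,0.03],"twist":0},{"grip":0.4,"delta_pos":[0,0,0.03],"twist":0},{"grip":0.4,"delta_pos":[0,0,0.035],"twist":0},{"grip":0.4,"delta_pos":[0,0,0.02],"twist":0},{"grip":0.4,"delta_pos":[0,0,0],"twist":0}]'

```text
clock: 20.22
position: [0.4613, 0.2819, 0.2041]
ee_rot: [0.51, 0.497, 0.506, -0.488]
contact_force: [0.1, 0.3, 0.5]
width: 0.0345
```

```bash
python3 w.py w9; python3 - <<'E'
from h import *
r,s=pickle.load(open('w9.pkl','rb'));c=cam(r,s)
o=np.array([.5375,.2826]);y=np.radians(1.75);M=np.array([[np.cos(y),-np.sin(y)],[np.sin(y),np.cos(y)]])
f=lambda p:proj(c,np.r_[o+M@(np.array(p[:2])/1e3),p[2]/1e3])
for th in(0,.06,.15):
    ph=2.893-th;x=35+67.06*np.cos(ph);z=56+67.06*np.sin(ph);print(th,f((x,0,z)).round(1))
for p in[(-95,22,60),(-76,0,98),(-92,0,98)]:print(p,f(p).round(1))
im=r['img'].astype(int).sum(2)
v=int(round(f((-29,0,76))[1]));u=int(f((-29,0,76))[0]);print(v,u-20,im[v,u-20:u+20])
g=f((-84,0,98)).astype(int);print(g,g[0]-20,im[g[1],g[0]-20:g[0]+22])
e=f((-95,22,60)).astype(int);print(e[0]-12,im[e[1],e[0]-12:e[0]+12])
# bystanders: compare top view before/after
d=pickle.load(open('d0.pkl','rb'));t=manip.get_image('top') if 0 else None
from rig import manip
t=manip.get_image('top')['img'].astype(int);D=np.abs(t-d['top']['img']).sum(2)
print('timer',D[210:236,220:247].mean(),'bottles',D[205:230,350:395].mean(),'carrier spot',D[215:262,260:296].mean())
E
```

```text
20.2167 [0.46132701 0.28188228 0.20409528] yaw 1.7622648245399066 w 0.03449895031727051 F [0.1 0.3 0.5] cam [0.45703754 0.36231756 0.34804344]
0 [328.7 196.9]
0.06 [330.7 198.2]
0.15 [334.2 200.1]
(-95, 22, 60) [254.9 169.5]
(-76, 0, 98) [276.6 206.2]
(-92, 0, 98) [256.7 206.2]
198 310 [422 417 416 425 419 431 424 424 426 417 422 433 431 444   3   1  24  30
  35  49  49  49  34  31  45  10   0 203 701 699 677 675 672 677 673 672
 699 728 726 722]
[266 206] 246 [ 23  15 191 598 696 691 706 720 729 747 755  71  30  95 110 111 116 117
 114  69  84  80  53  53 100  88  93  73  41  38  40 256 471 438 407 491
 765 754 746 746 746 745]
242 [ 47  60  48  49  55 207 327 367 370 381 412 412 411 367 419 419 416 421
 421 413 418 424 376 307]
timer 4.253561253561253 bottles 4.530666666666667 carrier spot 276.5579196217494
```

```bash
python3 -c "
from rig import manip
print(manip.sign_off())"
```

```text
the job is handed in; nothing more can be done
None
```

The slide carrier is loaded and clipped in the scanner, and I handed the job in at about 20 s of the 70 s allowed.

I swung the clip fully open and carried the carrier over by its grip. I slid it along the stage and under the lip until it met the end stop, with the tool holding at x = 0.4534 m as the push rose. I then lowered the clip and tugged the carrier straight back. The clip held at a measured 12.9 N with no slip. I pushed the carrier back against the stop (x = 0.4535 m, rigid at about 12 N) and let go.

**Last checks**
- **Clip:** the bar is at pixel column 330.4, against 330.7 predicted for the feet in the notches (0.06 rad) and 334.2 for feet resting on top.
- **Carrier:** the grip spans columns 257–277, against 256.7–276.6 predicted for fully home.
- **Timer and bottles:** the top view before and after shows no meaningful change around the timer or where I took the bottles to be.
- **Gripper:** it hangs free, with contact force near zero.

**What disagreed**
- **Scanner position:** my first estimate from the top camera was about 5 mm off. I corrected it with the wrist camera.
- **First push home after the tug:** it stuck on friction about 1.3 mm short. A second push with less downward force seated it.
- **Viewing limit:** I had used all 12 picture views before clipping, so the checks of the clipped state come from pixel values and forces only.

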